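Flip the sorting bin's flap over its spine

ROBOT

A 6-joint arm with a two-finger parallel gripper is mounted at the origin on the work surface. World frame = base frame: x ahead of the robot, y to its left, z up, the work surface at z = 0. Lengths are in m, angles in rad, forces in N, time in s.
With the tool pointing down it reaches from about 0.35 to 0.975 m from the base axis. Payload 4.9 kg.
Tool frame: the origin (TCP) lies between the finger pads; the fingertips stand 14 mm ahead of it and the grasp point (between the pads) lies 5 mm behind it (manip.finger_overhang is the distance from the TCP to the fingertips, in m); z points along the fingers, y is the line along which they close (so a half turn about z gives the same grasp; the last joint's range is limited). The gripper opens to 85 mm and grips with 20 to 120 N. Pads are 22 mm wide; open, the fingers measure 114 mm over their backs; the gripper's body (76 mm by 85 mm) begins 54 mm behind the grasp point. The pads swing forward as they close: fully open they stand 13 mm farther back than shut.
Start: joints at [0.99, 0.053, 1.613, -0, 1.476, -0.119], TCP at [0.278, 0.56, 0.245] pointing down, gripper open.
Joint ranges: [-3.01, 3.01], [-1.01, 2.22], [0.06, 2.58], [-1.02, 4.17], [0.09, 2.62], [-3.14, 3.14]. Speed limits (rad/s): [2.57, 2.57, 3.14, 3.14, 3.14, 3.14].

INTERFACE

Orientations are given as a unit quaternion [w, x, y, z].
In Python, from plant import manip, grab_frame gives the robot as it stands.
- The arm moves only by the tool servo_tool, never from a script. Its argument "deltas" is a list that holds one entry, the list of rows, each a list of 5 numbers: the opening in per cent of the stroke, from 0 (shut) to 100 (fully open), then the shift along the world's x, y, z in m, then the turn about the world's z in degrees. A call has exactly 8 rows; each row shifts and turns the commanded pose from where the row before left it; what a row does not reach is not made up. A row lasts 1/10 s, in which the tool goes at most 50 mm and 8.59 degrees, less where a joint would pass 70% of its speed; a pose out of reach is approached as far as the arm can. A call is refused whole if a number of a shift passes 0.05 or a number of a turn 8.59, either way. A call with a gripper value outside its range is refused whole. The fingers move at their own pace and stop on an object; the grip force is fixed at half the most. Time passes only in rows, so rows that do not move let the fingers close, or fill a call up. It gives the time, the measured TCP pose, the force, the opening and the grip force at its end, in the units of the state.
- manip.state(): the state, without advancing time (a new reading comes with each control period).
- grab_frame(name): name is "scene" or "top"; returns a dict with "pixels" (420x560x3 uint8, red, green, blue), "z_map" (420x560 float32, m along the optical axis (not along the pixel's ray), 0 where there is no reading), "fx", "fy", "cx", "cy" (pixels), "rvec" (rotation vector, rad) and "tvec" (3), from world to camera coordinates, as OpenCV has them. Camera axes: x right, y down, z forward; pixel columns grow to the right and rows downward; lengths in m; the calibration is good to about 2 mm. A picture is of the moment at which its call begins.
- manip.job_done(): hands the job in; it is judged then, once.
The state is a dict: "time": time; "joint_pos": joint angles; "joint_vel": joint speeds; "joint_efforts": joint torques, N m; "tool_pos": TCP position; "tool_rot": TCP orientation; "contact_force": force on the tool from outside, world axes, zero at the start; "ft_torque": the same for the moment, N m; "gripper_width": opening from 0.0 (shut) to 1.0 (fully open); "grasp_force": force on a finger pad.
Only numpy, scipy, OpenCV 4.12 (cv2) and the standard library are available. Lean on these libraries where they do the work, as an engineer would, in place of code of your own. Each camera call takes 0.05 s, during which the arm holds its last target. There are 200 camera calls.

TASK

The half of the sorting bin with the tins in it is full: with the fingertips, push the grey flap up by its standing lip, tip it over its spine and press it down flat over that half, so that the other half is open. Push and press gently, never pinch the flap between the fingers, and leave everything else on the bench where it stands.

Things in the scene. Friction and masses are not known exactly. Their poses are not given: they have to be found in the camera images.
- bin: Slim grey two-compartment plastic bin, fixed to the bench, 216 mm along its x, 140 along y, 150 high. Origin: centre of its underside, z up. The wall between the halves (x = 0) carries the spine, along y. Hinge ears at y = 71 to 78 mm either side rise to z = 160. The flap starts over the -x half and must end over the +x half, where tins lie below the rim.
- flap_hinge (a point): Centre of the spine, on the hinge axis: 154 mm above the bench, at x = y = 0 of the bin. Its axes are the bin's. The hinge is stiff: the flap stays at whatever angle it is left. Turning it takes about 0.11 N m of friction, plus up to 0.08 N m for its weight (about 110 g) near level.
- flap (a joint): Angle of the flap, rad: 0 = flat over the -x half, 1.57 = straight up, 3.14 = flat over the +x half (stops at 0 and 3.14); starts at 0 to 0.3. The flap is a stiff plate 138 mm wide along the spine, 6 mm thick (3 mm either side of the hinge axis), reaching 120 mm from the axis, 12 mm beyond the bin's end wall.
- lip (a point): Middle of the outer face (away from the spine) of the lip that stands square to the plate along its whole free edge: 6 mm thick, up to 40 mm above the hinge axis at joint 0, hanging outside the bin at 3.14. The point is 120 mm from the axis, 20 mm above the plate's mid-plane; axes the bin's at joint 0, turning with the flap. Pushed to the spine, it raises the flap.
- tin: Rinsed open tomato tin, steel, 73 mm across, 108 mm tall, standing beside the bin on its +y side. Origin at the centre of its underside. Bystander.
- jar: Glass spice jar with a dark cap, 44 mm across, 100 mm tall, standing beside the bin on its -y side. Origin at the centre of its underside. Bystander.
- black_lid: Black plastic lid, a disc 90 mm across and 13 mm thick, lying on the bench beyond the bin's +x end. Origin at the centre of its underside. Bystander.
- pet: Clear PET bottle with a white cap, 64 mm across, 210 mm tall, standing to the robot's right. Origin at the centre of its underside. Bystander.
- carton: Brown carton, 90 x 60 x 120 mm tall, standing to the robot's left. Origin at the centre of its underside. Bystander.
- yoghurt_pot: White open plastic pot, 90 mm across at the rim, 90 mm tall, standing to the robot's right. Origin at the centre of its underside. Bystander.

How it is judged:
By the outcome, as a careful person would: the job done as asked, in the order asked, and still so for the second after the job is handed in, with the robot touching nothing.
It also fails if it takes over 48 s, if anything falls off the work surface, if the arm or the gripper's body presses on something with over 40 N, if the wrist force passes 120 N, or if a joint passes its speed limit or range.

## Working session

There is one attempt and no reset: what is moved stays moved. The work goes in short steps, Python scripts to look and compute and a tool call to move; the robot and the scene stay as the last step left them, time stands still between calls to the robot, and variables do not carry over. Pictures are saved under pics/ and viewed, at most 10 in all, crops included, and the job is handed in when it is done.

Besides the shell and the picture viewer there is one more tool, called after ">>>" as name(argument=value, ...), one argument or row to a line, values as JSON. servo_tool: Moves the arm, as the interface text tells. Its arguments: {"type":"object","properties":{"deltas":{"type":"array"}},"required":["deltas"]}

```bash
mkdir -p pics; ls; cat > h.py <<'E'
import numpy as np, cv2
from plant import manip, grab_frame
def cloud(f):
    z=f["z_map"]; v,u=np.mgrid[:z.shape[0],:z.shape[1]]
    c=np.stack([(u-f["cx"])/f["fx"]*z,(v-f["cy"])/f["fy"]*z,z],-1)
    R=cv2.Rodrigues(np.array(f["rvec"],float))[0]
    P=(c-np.array(f["tvec"]).ravel())@R
    P[z==0]=np.nan
    return P
E
python3 - <<'E'
from h import *
for n in("scene","top"):
    f=grab_frame(n); cv2.imwrite(f"pics/{n}0.png",f["pixels"][...,::-1]); np.save(f"{n}0.npy",cloud(f))
    R=cv2.Rodrigues(np.array(f["rvec"],float))[0]; print(n,-R.T@np.array(f["tvec"]).ravel())
print(manip.state())
E
```

```text
pics
scene [ 1.53485219 -0.49679184  1.32857061]
top [0.34217252 0.00202316 1.31925428]
{'time': 0.1, 'joint_pos': array([ 9.90027139e-01,  5.32984076e-02,  1.61416458e+00, -7.35218782e-07,
        1.47599209e+00, -1.19017531e-01]), 'joint_vel': array([ 0.00035655, -0.00171813, -0.00260966,  0.00024426, -0.00035314,
       -0.00036197]), 'joint_efforts': array([ 4.82367777e-04, -3.94903994e+01, -3.71363139e+01, -1.01491812e-04,
        3.87670836e-03, -1.73906841e-05]), 'tool_pos': array([0.27816001, 0.55908747, 0.24417653]), 'tool_rot': array([-3.18872761e-04,  2.28830067e-01,  9.73465938e-01, -8.74912567e-04]), 'contact_force': array([-0.47999858, -0.92638013,  0.48248384]), 'ft_torque': array([-0.02271224, -0.05860242,  0.00905377]), 'grasp_force': 0.0, 'gripper_width': 1.0014137416730977}
```

View pics/scene0.png

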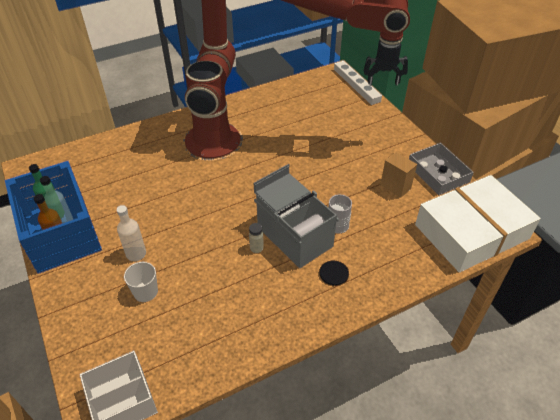

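View pics/top0.png

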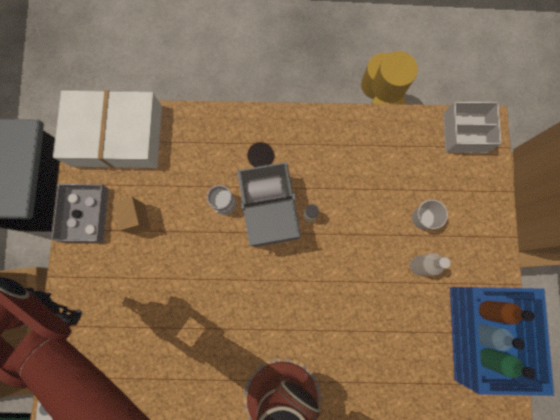

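The bin is at about (268,205) in the top view. The flap is on the robot side with its lip at row ~240, the tin is at (222,199), the jar at (312,213) and the lid at (261,155). Next I'll measure them.

```bash
python3 - <<'E'
from h import *
T=np.load("top0.npy");S=np.load("scene0.npy")
A=np.vstack([T[140:260,190:340].reshape(-1,3),]);A=A[np.isfinite(A[:,0])]
B=S[150:300,230:370].reshape(-1,3);B=B[np.isfinite(B[:,0])]
for n,C in(("top",A),("sc",B)):
    C=C[(C[:,2]>.142)]; print(n,len(C),C.min(0),C.max(0))
    for h0,h1 in((.142,.154),(.154,.165),(.165,.18),(.18,.2),(.2,.25)):
        D=C[(C[:,2]>h0)&(C[:,2]<h1)]
        if len(D)>4: print(h0,len(D),D.min(0).round(3),D.max(0).round(3),cv2.minAreaRect(D[:,:2].astype(np.float32)))
C=T
for (u,v) in [(222,199),(312,213),(261,155),(270,210),(272,225),(274,235),(275,241),(272,204),(250,205),(294,201),(242,175),(289,169)]: print(u,v,T[v,u].round(4))
im=cv2.imread("pics/top0.png")[140:260,190:340]; a=cv2.resize(im,None,fx=4.5,fy=4.5,interpolation=cv2.INTER_CUBIC)
cv2.imwrite("pics/c0.png",a)
E
```

```text
top 2281 [ 0.44111832 -0.04161546  0.14204261] [0.69082745 0.13561401 0.20140954]
0.142 340 [ 0.449 -0.042  0.142] [0.691 0.136 0.154] ((0.5664858818054199, 0.04621715843677521), (0.22850815951824188, 0.1525730937719345), 10.916614532470703)
0.154 1780 [ 0.441 -0.039  0.154] [0.686 0.125 0.165] ((0.5634416937828064, 0.04585391283035278), (0.22661255300045013, 0.15486577153205872), 12.997659683227539)
0.165 34 [ 0.441 -0.041  0.165] [0.583 0.093 0.18 ] ((0.4844306409358978, 0.0025340989232063293), (0.0894971638917923, 0.179282546043396), 52.141990661621094)
0.18 125 [ 0.442 -0.04   0.182] [0.471 0.093 0.199] ((0.457078754901886, 0.026845842599868774), (0.006630910560488701, 0.1353973001241684), 10.872641563415527)
sc 1986 [ 0.44289828 -0.04250444  0.14213134] [0.69416998 0.13734434 0.20401032]
0.142 548 [ 0.447 -0.04   0.142] [0.694 0.137 0.154] ((0.5706088542938232, 0.04672887921333313), (0.2320571392774582, 0.15922677516937256), 10.541580200195312)
0.154 1137 [ 0.446 -0.043  0.154] [0.658 0.124 0.165] ((0.5461324453353882, 0.04062216728925705), (0.1892804503440857, 0.1533435881137848), 15.71876335144043)
0.165 122 [ 0.447 -0.041  0.165] [0.52 0.09 0.18] ((0.47263339161872864, 0.022370480000972748), (0.12466239184141159, 0.07234466820955276), 79.48873138427734)
0.18 176 [ 0.443 -0.041  0.18 ] [0.478 0.093 0.2  ] ((0.460978239774704, 0.026241447776556015), (0.016123810783028603, 0.13769680261611938), 9.981138229370117)
222 199 [0.5934 0.1946 0.0673]
312 213 [ 0.5478 -0.0815  0.1044]
261 155 [0.7537 0.0808 0.0143]
270 210 [0.5458 0.0423 0.156 ]
272 225 [0.5022 0.0356 0.1586]
274 235 [0.4738 0.0293 0.1587]
275 241 [0.4545 0.0257 0.183 ]
272 204 [0.5645 0.0371 0.1503]
250 205 [0.5587 0.0996 0.1599]
294 201 [ 0.5776 -0.0266  0.1336]
242 175 [0.6612 0.1314 0.1044]
289 169 [ 0.7121 -0.0121 -0.0017]
```

View pics/c0.png

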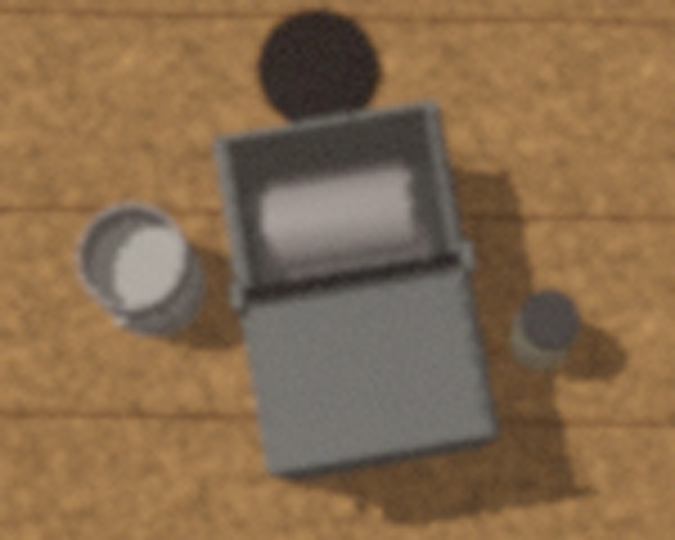

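>>> servo_tool(
  deltas=[
    [[0,0.008,-0.034,0,2.3],[0,0.008,-0.034,0,2.3],[0,0.008,-0.034,0,2.3],[0,0.008,-0.034,0,2.3],[0,0.008,-0.034,0,2.3],[0,0.008,-0.034,0,2.3],[0,0.008,-0.034,0,2.3],[0,0.008,-0.034,0,2.3]],
  ],
)

```text
time: 0.9
tool_pos: [0.3423, 0.2861, 0.2448]
tool_rot: [-0.0, 0.069, 0.998, -0.0]
contact_force: [0.9, -0.1, 0.6]
gripper_width: 0.0
grasp_force: 0.0
```

>>> servo_tool(
  deltas=[
    [[0,0.008,-0.034,0,2.3],[0,0.008,-0.034,0,2.3],[0,0.008,-0.034,0,2.3],[0,0.008,-0.034,0,2.3],[0,0.008,-0.034,0,2.3],[0,0.008,-0.034,0,2.3],[0,0.008,-0.034,0,2.3],[0,0,0,0,0]],
  ],
)

```text
time: 1.7
tool_pos: [0.3987, 0.0466, 0.2449]
tool_rot: [-0.0, -0.067, 0.998, -0.0]
contact_force: [0.2, 0.2, 0.0]
gripper_width: 0.0
grasp_force: 0.0
```

```bash
cat >> h.py <<'E'
H=np.array([.573,.048]);a=np.radians(10.75)
Rb=np.array([[np.cos(a),-np.sin(a)],[np.sin(a),np.cos(a)]])
def tip(p): return np.r_[Rb.T@(np.array(p[:2])-H), p[2]-manip.finger_overhang-.154]
def flap(f):
    P=cloud(f).reshape(-1,3);P=P[np.isfinite(P[:,0])]
    Q=np.c_[(P[:,:2]-H)@Rb,P[:,2]-.154]
    return Q[(abs(Q[:,1])<.06)&(abs(Q[:,0])<.13)&(Q[:,2]>-.004)&(Q[:,2]<.15)]
E
python3 - <<'E'
from h import *
from scipy.spatial.transform import Rotation
s=manip.state();print(manip.finger_overhang,s["tool_pos"],s["contact_force"],s["gripper_width"],tip(s["tool_pos"]))
w,x,y,z=s["tool_rot"];print(Rotation.from_quat([x,y,z,w]).as_matrix().round(3))
S=np.load("scene0.npy").reshape(-1,3);S=S[np.isfinite(S[:,0])]
for n in("scene","top"):
    P=np.load(n+"0.npy").reshape(-1,3);P=P[np.isfinite(P[:,0])]
    Q=np.c_[(P[:,:2]-H)@Rb,P[:,2]-.154];m=(abs(Q[:,1])<.06)
    p=Q[m&(Q[:,0]>-.105)&(Q[:,0]<-.02)&(abs(Q[:,2])<.02)];print(n,"plate",np.polyfit(p[:,0],p[:,2],1))
    l=Q[m&(Q[:,0]<-.09)&(Q[:,0]>-.14)&(Q[:,2]>.025)&(Q[:,2]<.06)];print("lip",np.percentile(l,[2,50,98],axis=0))
    e=Q[(abs(Q[:,0])<.3)&(Q[:,2]>-.012)&(Q[:,2]<-.001)&(abs(Q[:,1])<.085)&(Q[:,0]>.03)];print("end",np.percentile(e,[1,99],axis=0))
E
```

```text
0.014 [0.39870825 0.04661317 0.2448924 ] [0.21376238 0.15962021 0.00791904] 0.0002530402046069081 [-0.17149167  0.03114711  0.0768924 ]
[[-0.991 -0.135 -0.001]
 [-0.135  0.991 -0.001]
 [ 0.001 -0.001 -1.   ]]
scene plate [-0.01797175  0.00220468]
lip [[-0.12016819 -0.05779736  0.02545631]
 [-0.11412966 -0.00389443  0.03474254]
 [-0.10730873  0.05697424  0.04494541]]
end [[ 0.03140562 -0.07095718 -0.01179151]
 [ 0.11238241  0.07232028 -0.00112905]]
top plate [-0.01491445  0.0031991 ]
lip [[-0.12101129 -0.05814209  0.02628981]
 [-0.11882101 -0.00053609  0.03879554]
 [-0.11454802  0.05518559  0.04503662]]
end [[ 0.03031314 -0.06927037 -0.01179976]
 [ 0.10718152  0.07038239 -0.00121461]]
```

>>> servo_tool(
  deltas=[
    [[0,0.002,-0.012,-0.006,1],[0,0.002,-0.012,-0.008,1],[0,0.007,-0.002,-0.01,1],[0,0.007,0,-0.01,0],[0,0.007,0,-0.01,0],[0,0.006,0,-0.008,0],[0,0,0,0,0],[0,0,0,0,0]],
  ],
)

```text
time: 2.5
tool_pos: [0.4295, 0.0238, 0.193]
tool_rot: [-0.0, -0.096, 0.995, 0.0]
contact_force: [0.8, -0.2, 1.4]
gripper_width: -0.001
grasp_force: 0.0
```

```bash
cat > st.py <<'E'
from h import *
s=manip.state();print(s["time"],"tip",tip(s["tool_pos"]).round(4),"F",np.r_[Rb.T@s["contact_force"][:2],s["contact_force"][2]].round(1))
E
python3 st.py
```

```text
2.5 tip [-0.1455  0.003   0.025 ] F [ 0.8 -0.3  1.4]
```

>>> servo_tool(
  deltas=[
    [[0,0.002,0.0004,0,0],[0,0.002,0.0004,0,0],[0,0.002,0.0004,0,0],[0,0.002,0.0004,0,0],[0,0.002,0.0004,0,0],[0,0.002,0.0004,0,0],[0,0,0,0,0],[0,0,0,0,0]],
  ],
)

```text
time: 3.3
tool_pos: [0.4415, 0.0259, 0.1932]
tool_rot: [-0.0, -0.096, 0.995, 0.0]
contact_force: [1.5, 0.2, -0.4]
gripper_width: -0.0
grasp_force: 0.0
```

```bash
python3 st.py
```

```text
3.3 tip [-0.1334  0.0029  0.0252] F [ 1.5 -0.1 -0.4]
```

>>> servo_tool(
  deltas=[
    [[0,0.001,0.0002,0,0],[0,0.001,0.0002,0,0],[0,0.001,0.0002,0,0],[0,0.001,0.0002,0,0],[0,0,0,0,0],[0,0,0,0,0],[0,0,0,0,0],[0,0,0,0,0]],
  ],
)

```text
time: 4.1
tool_pos: [0.4447, 0.0266, 0.193]
tool_rot: [-0.001, -0.096, 0.995, -0.0]
contact_force: [-5.0, -1.2, 1.8]
gripper_width: 0.001
grasp_force: 2.6
```

```bash
python3 st.py
```

```text
4.1 tip [-0.13    0.0029  0.025 ] F [-5.2 -0.2  1.8]
```

>>> servo_tool(
  deltas=[
    [[0,0.001,0.0002,0,0],[0,0.0015,0.0003,0.0059,0],[0,0.0016,0.0003,0.0058,0],[0,0.0018,0.0003,0.0058,0],[0,0.0022,0.0004,0.0056,0],[0,0,0,0,0],[0,0,0,0,0],[0,0,0,0,0]],
  ],
)

```text
time: 4.9
tool_pos: [0.4529, 0.0282, 0.2166]
tool_rot: [-0.001, -0.096, 0.995, -0.0]
contact_force: [-5.7, -1.3, 2.3]
gripper_width: 0.001
grasp_force: 3.2
```

```bash
cat > fl.py <<'E'
from h import *
import sys
exec(open("st.py").read().split("\n",1)[1])
f=grab_frame("top" if len(sys.argv)<2 else sys.argv[1]);Q=flap(f)
t=tip(s["tool_pos"])
Q=Q[(abs(Q[:,1]-t[1])>.03)]
for lo in np.arange(-.13,.13,.01):
    q=Q[(Q[:,0]>=lo)&(Q[:,0]<lo+.01)]
    if len(q)>8: print(round(lo+.005,3),len(q),np.percentile(q[:,2],[10,50,90]).round(3))
E
python3 fl.py
```

```text
4.9 tip [-0.1217  0.0029  0.0486] F [-5.8 -0.3  2.3]
-0.035 24 [0.009 0.011 0.014]
-0.025 40 [0.006 0.009 0.011]
-0.015 36 [0.002 0.006 0.009]
-0.005 38 [-0.     0.004  0.007]
0.005 16 [0.001 0.004 0.007]
0.105 13 [-0.004 -0.003 -0.002]
```

>>> servo_tool(
  deltas=[
    [[0,0.0026,0.0005,0.0054,0],[0,0.0028,0.0005,0.0053,0],[0,0.003,0.0006,0.0052,0],[0,0.0032,0.0006,0.005,0],[0,0.0035,0.0007,0.0048,0],[0,0.0038,0.0007,0.0046,0],[0,0.004,0.0008,0.0044,0],[0,0,0,0,0]],
  ],
)

```text
time: 5.75
tool_pos: [0.4775, 0.0329, 0.2524]
tool_rot: [0.001, -0.096, 0.995, 0.0]
contact_force: [-3.6, 1.0, 4.2]
gripper_width: -0.003
grasp_force: 2.6
```

```bash
python3 fl.py; python3 fl.py scene|tail -n +2;
```

```text
5.75 tip [-0.0966  0.003   0.0844] F [-3.4  1.6  4.2]
-0.105 18 [-0.003  0.063  0.066]
0.105 20 [-0.004 -0.003 -0.   ]
-0.095 29 [0.056 0.061 0.066]
-0.085 113 [0.055 0.063 0.144]
-0.075 111 [0.047 0.055 0.096]
-0.065 70 [0.041 0.045 0.051]
-0.055 68 [0.034 0.039 0.043]
-0.045 75 [0.028 0.033 0.039]
-0.035 71 [0.02  0.026 0.032]
-0.025 70 [0.013 0.019 0.025]
-0.015 67 [0.007 0.013 0.02 ]
-0.005 43 [0.002 0.007 0.014]
0.005 42 [-0.001  0.003  0.007]
```

>>> servo_tool(
  deltas=[
    [[0,-0.013,-0.0025,0.003,0],[0,-0.013,-0.0025,0,0],[0,-0.014,-0.0025,0,0],[0,0,0,-0.012,0],[0,0,0,-0.018,0],[0,0,0,-0.016,0],[0,0.004,0.0008,0,0],[0,0.002,0.0004,0,0]],
  ],
)

```text
time: 6.65
tool_pos: [0.4428, 0.0264, 0.2073]
tool_rot: [-0.0, -0.096, 0.995, 0.0]
contact_force: [0.1, -0.5, -0.2]
gripper_width: -0.0
grasp_force: 0.0
```

```bash
python3 st.py
```

```text
6.65 tip [-0.132   0.0031  0.0393] F [ 0.  -0.5 -0.2]
```

>>> servo_tool(
  deltas=[
    [[0,0.006,0.0011,0.0025,0],[0,0.006,0.0011,0.0025,0],[0,0.006,0.0011,0.0025,0],[0,0.006,0.0011,0.0025,0],[0,0.006,0.0011,0.0025,0],[0,0.006,0.0011,0.0025,0],[0,0.006,0.0011,0.0025,0],[0,0.006,0.0011,0.0025,0]],
  ],
)

```text
time: 7.45
tool_pos: [0.4837, 0.0336, 0.2364]
tool_rot: [-0.011, -0.096, 0.995, -0.002]
contact_force: [-10.8, 1.0, 10.6]
gripper_width: -0.001
grasp_force: 5.2
```

```bash
python3 st.py
```

```text
7.45 tip [-0.0904  0.0025  0.0684] F [-10.4   3.   10.6]
```

```bash
python3 - <<'E'
from h import *
f=grab_frame("scene");im=f["pixels"][120:270,220:370,::-1];cv2.imwrite("pics/s1.png",cv2.resize(im,None,fx=4,fy=4,interpolation=cv2.INTER_CUBIC))
s=manip.state();print(s["contact_force"],tip(s["tool_pos"]))
E
python3 fl.py scene
```

```text
[-0.56682816  0.24308873  2.3989564 ] [-0.08364452  0.00213452  0.06703503]
7.5 tip [-0.0836  0.0021  0.067 ] F [-0.5  0.3  2.4]
-0.075 66 [0.123 0.136 0.147]
-0.065 37 [0.083 0.101 0.14 ]
-0.055 113 [0.073 0.08  0.106]
-0.045 117 [0.057 0.067 0.113]
-0.035 122 [0.046 0.056 0.119]
-0.025 101 [0.03  0.039 0.048]
-0.015 92 [0.018 0.026 0.033]
-0.005 72 [0.006 0.015 0.021]
0.005 44 [-0.001  0.004  0.007]
0.105 12 [-0.004 -0.002 -0.001]
```

View pics/s1.png

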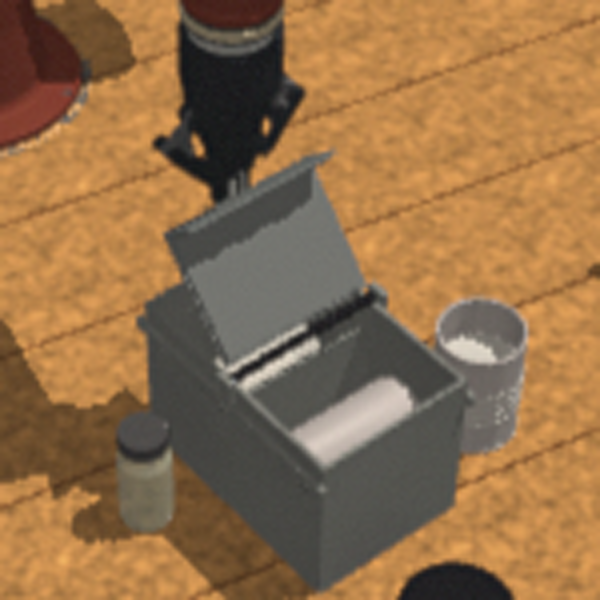

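The flap stands at about 0.95 rad, and the fingers are behind its free edge and clear of the lip (crop (235,190)). I'll keep pushing, more slowly.

>>> servo_tool(
  deltas=[
    [[0,0.004,0.0008,0.002,0],[0,0.004,0.0008,0.002,0],[0,0.004,0.0008,0.002,0],[0,0.004,0.0008,0.001,0],[0,0.004,0.0008,0.001,0],[0,0.004,0.0008,0,0],[0,0.004,0.0008,0,0],[0,0.004,0.0008,0,0]],
  ],
)

```text
time: 8.35
tool_pos: [0.5248, 0.0418, 0.2424]
tool_rot: [0.003, -0.096, 0.995, -0.0]
contact_force: [-10.3, -0.0, 24.8]
gripper_width: 0.001
grasp_force: 2.6
```

```bash
python3 st.py
```

```text
8.35 tip [-0.0485  0.0028  0.0744] F [-10.2   1.9  24.8]
```

>>> servo_tool(
  deltas=[
    [[0,-0.004,-0.0008,0.004,0],[0,-0.004,-0.0008,0.004,0],[0,0,0,0.006,0],[0,0,0,0.006,0],[0,0,0,0.004,0],[0,0,0,0,0],[0,0,0,0,0],[0,0,0,0,0]],
  ],
)

```text
time: 9.15
tool_pos: [0.5143, 0.0399, 0.2597]
tool_rot: [-0.0, -0.096, 0.995, 0.0]
contact_force: [0.1, 0.2, 0.0]
gripper_width: 0.002
grasp_force: 0.0
```

```bash
python3 fl.py scene
```

```text
9.15 tip [-0.0592  0.003   0.0917] F [0.1 0.1 0. ]
-0.035 32 [0.112 0.114 0.117]
-0.025 106 [0.074 0.087 0.118]
-0.015 205 [0.046 0.066 0.12 ]
-0.005 202 [0.014 0.032 0.122]
0.005 85 [-0.     0.009  0.128]
```

>>> servo_tool(
  deltas=[
    [[0,0.005,0.001,0,0],[0,0.005,0.001,0,0],[0,0.004,0.0008,0,0],[0,0.004,0.0008,0,0],[0,0.004,0.0008,0,0],[0,0.004,0.0008,0,0],[0,0.004,0.0008,0,0],[0,0.004,0.0008,0,0]],
  ],
)

```text
time: 10.0
tool_pos: [0.5488, 0.0468, 0.2601]
tool_rot: [0.0, -0.096, 0.995, 0.0]
contact_force: [0.2, -0.3, 0.5]
gripper_width: -0.004
grasp_force: 0.5
```

```bash
python3 st.py
```

```text
10.0 tip [-0.024   0.0033  0.0921] F [ 0.1 -0.3  0.5]
```

>>> servo_tool(
  deltas=[
    [[0,0.004,0.0008,0,0],[0,0.004,0.0008,0,0],[0,0.004,0.0008,0,0],[0,0.004,0.0008,0,0],[0,0.004,0.0008,0,0],[0,0.004,0.0008,0,0],[0,0.004,0.0008,0,0],[0,0.004,0.0008,0,0]],
  ],
)

```text
time: 10.8
tool_pos: [0.5807, 0.0532, 0.2598]
tool_rot: [-0.0, -0.096, 0.995, 0.0]
contact_force: [-0.9, -1.4, -0.1]
gripper_width: -0.0
grasp_force: 0.5
```

```bash
python3 fl.py scene
```

```text
10.8 tip [0.0085 0.0037 0.0918] F [-1.1 -1.2 -0.1]
0.005 68 [-0.     0.007  0.022]
0.015 52 [0.03  0.045 0.064]
0.025 49 [0.079 0.116 0.142]
0.035 62 [0.113 0.116 0.118]
0.045 67 [0.11  0.112 0.116]
0.055 66 [0.106 0.11  0.115]
0.065 48 [0.105 0.108 0.111]
```

>>> servo_tool(
  deltas=[
    [[0,0.007,0.0014,-0.0018,0],[0,0.007,0.0014,-0.0026,0],[0,0.008,0.0016,-0.004,0],[0,0.008,0.0016,-0.0045,0],[0,0.0072,0.0014,-0.0055,0],[0,0.0072,0.0014,-0.0062,0],[0,0.006,0.0011,-0.007,0],[0,0.006,0.0011,-0.0073,0]],
  ],
)

```text
time: 11.65
tool_pos: [0.6373, 0.0643, 0.2204]
tool_rot: [-0.0, -0.096, 0.995, 0.0]
contact_force: [-0.6, 1.0, 0.4]
gripper_width: -0.0
grasp_force: 0.3
```

```bash
python3 fl.py scene
```

```text
11.65 tip [0.0662 0.004  0.0524] F [-0.4  1.1  0.4]
0.005 18 [0.002 0.006 0.008]
0.015 16 [0.009 0.013 0.016]
0.025 14 [0.017 0.018 0.02 ]
0.035 21 [0.022 0.024 0.027]
0.045 25 [0.029 0.032 0.035]
0.055 32 [0.037 0.04  0.143]
0.065 51 [0.043 0.051 0.146]
0.075 154 [0.052 0.127 0.146]
0.085 44 [0.056 0.06  0.135]
0.095 37 [0.062 0.065 0.069]
0.105 119 [0.045 0.059 0.067]
0.115 112 [0.033 0.043 0.052]
0.125 35 [0.031 0.037 0.042]
```

>>> servo_tool(
  deltas=[
    [[0,0.0045,0.0009,-0.008,0],[0,0.0045,0.0009,-0.0085,0],[0,0.0028,0.0005,-0.009,0],[0,0.0027,0.0005,-0.009,0],[0,0.001,0.0002,-0.006,0],[0,0,0,-0.004,0],[0,0,0,0,0],[0,0,0,0,0]],
  ],
)

```text
time: 12.5
tool_pos: [0.6524, 0.0671, 0.1769]
tool_rot: [0.0, -0.096, 0.995, -0.0]
contact_force: [-0.1, -0.2, -0.5]
gripper_width: -0.0
grasp_force: 0.0
```

```bash
python3 st.py
```

```text
12.5 tip [0.0815 0.0039 0.0089] F [-0.2 -0.1 -0.5]
```

>>> servo_tool(
  deltas=[
    [[0,0,0,-0.002,0],[0,0,0,-0.001,0],[0,0,0,-0.001,0],[0,0,0,-0.001,0],[0,0,0,-0.001,0],[0,0,0,0,0],[0,0,0,0,0],[0,0,0,0,0]],
  ],
)

```text
time: 13.3
tool_pos: [0.6525, 0.0671, 0.171]
tool_rot: [0.0, -0.096, 0.995, -0.0]
contact_force: [-1.5, -0.6, 3.3]
gripper_width: -0.0
grasp_force: 1.3
```

```bash
python3 st.py
```

```text
13.3 tip [0.0816 0.0039 0.003 ] F [-1.6 -0.3  3.3]
```

>>> servo_tool(
  deltas=[
    [[0,0,0,-0.0005,0],[0,0,0,-0.0005,0],[0,0,0,-0.0005,0],[0,0,0,-0.0005,0],[0,0,0,0,0],[0,0,0,0,0],[0,0,0,0,0],[0,0,0,0,0]],
  ],
)

```text
time: 14.1
tool_pos: [0.6525, 0.0671, 0.1709]
tool_rot: [0.0, -0.096, 0.995, -0.0]
contact_force: [-4.2, 0.0, 9.2]
gripper_width: 0.002
grasp_force: 4.9
```

```bash
python3 st.py
```

```text
14.1 tip [0.0817 0.0039 0.0029] F [-4.1  0.8  9.2]
```

It stopped at the expected height (3 mm above the axis) and the force rose there, so I'll lift off and look.

>>> servo_tool(
  deltas=[
    [[0,0,0,0.004,0],[0,0,0,0.01,0],[0,0,0,0.03,0],[0,-0.02,0,0.04,0],[0,-0.04,0,0.04,0],[0,-0.05,0,0,0],[0,-0.05,0,0,0],[0,-0.03,0,0,0]],
  ],
)

```text
time: 14.9
tool_pos: [0.4646, 0.0673, 0.2883]
tool_rot: [0.0, -0.096, 0.995, 0.0]
contact_force: [0.1, -0.4, 1.1]
gripper_width: -0.003
grasp_force: 0.0
```

```bash
python3 fl.py scene; python3 - <<'E'
from h import *
for n in("top","scene"):
    f=grab_frame(n);P=cloud(f).reshape(-1,3);P=P[np.isfinite(P[:,0])]
    Q=np.c_[(P[:,:2]-H)@Rb,P[:,2]-.154];p=Q[(abs(Q[:,1])<.06)&(Q[:,0]>.015)&(Q[:,0]<.112)&(abs(Q[:,2])<.02)]
    print(n,len(p),np.polyfit(p[:,0],p[:,2],1))
    im=f["pixels"][...,::-1];im=im[130:310,60:480] if n=="top" else im[110:330,80:460]
    cv2.imwrite(f"pics/e_{n}.png",cv2.resize(im,None,fx=1.9,fy=1.9,interpolation=cv2.INTER_CUBIC))
E
```

```text
14.9 tip [-0.103   0.0391  0.1203] F [ 0.  -0.5  1.1]
-0.105 9 [-0.004 -0.003 -0.001]
-0.005 9 [-0.001  0.001  0.002]
0.005 57 [-0.003  0.002  0.006]
0.015 49 [-0.001  0.002  0.006]
0.025 59 [-0.     0.002  0.006]
0.035 58 [-0.001  0.001  0.005]
0.045 59 [-0.001  0.002  0.004]
0.055 48 [0.    0.003 0.006]
0.065 68 [-0.001  0.003  0.007]
0.075 58 [-0.     0.003  0.006]
0.085 60 [-0.     0.003  0.006]
0.095 60 [-0.001  0.002  0.006]
0.105 70 [-0.001  0.003  0.006]
0.115 64 [-0.001  0.002  0.005]
0.125 25 [-0.002  0.002  0.006]
top 1324 [0.00053142 0.00308832]
scene 987 [-0.0022993   0.00268144]
```

View pics/e_scene.png

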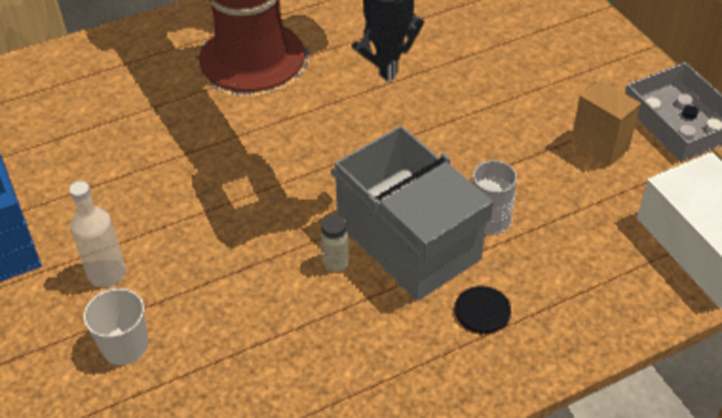

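The flap lies flat over the +x half (crop (430,205)) and the near half is open. The jar (335,245), tin (493,195), lid (483,310), pot, bottle and carton stand where they were, and the arm is clear.

```bash
python3 -c "
from plant import manip
print(manip.job_done())"
```

```text
the job is handed in; nothing more can be done
None
```

The flap is pressed flat over the tin-filled half and the other half is open; the bystanders look unmoved and I handed it in at about 15 s, though the tool briefly met about 25 N of upward force while tipping the flap, which I didn't trace.

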